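# Set a washed heat sink and its clamp bar out to dry

### The arm

A 7-joint arm with a two-finger parallel gripper is mounted at the origin on the work surface. World frame = base frame: x ahead of the robot, y to its left, z up, the work surface at z = 0. Lengths are in mm, angles in rad, forces in N, time in s.
With the tool pointing down it reaches from about 425 to 1025 mm from the base axis. Payload 9.4 kg.
Tool frame: the origin (TCP) lies at the very end of the fingers, on their centre line; the grasp point (between the pads) lies 19 mm behind it; z points along the fingers, y is the line along which they close (so a half turn about z gives the same grasp; the last joint's range is limited). The gripper opens to 93 mm and grips with 3 to 60 N. Pads are 15 mm wide; open, the fingers measure 128 mm over their backs; the gripper's body (75 mm by 188 mm) begins 65 mm behind the grasp point.
Start: joints at [1.154, 0.599, -0.003, 1.599, 0.002, 0.943, -0.08], TCP at [241.631, -683.548, 218.618] pointing down, gripper open.
Joint ranges: [-2.57, 2.57], [-0.35, 1.97], [-1.29, 1.29], [0.11, 2.56], [-1.05, 4.19], [0.11, 1.86], [-2.63, 2.63]. Speed limits (rad/s): [2.22, 2.22, 3.01, 3.01, 3.14, 3.14, 3.14].

### API

Orientations are given as [roll, pitch, yaw] about the fixed x, y, z axes, in that order (R = Rz(yaw) Ry(pitch) Rx(roll)).
In Python, from rig import sense, eyes, r, spotter gives the robot as it stands. The module is installed in compiled form; this text tells all that it offers.
- The arm moves only by the tool send_rows, never from a script. Its argument "increments" is a list of rows, each a list of 7 numbers: the turn, a rotation vector about the tool's x, y, z in degrees, then the shift along the tool's x, y, z in mm, then the finger opening in mm, from 0 to 93. A call has 1 to 12 rows; each row is the pose to reach, as a shift and turn from the pose commanded when the call began, along the tool's axes at that moment; what a row does not reach only later rows make up. A row lasts 1/8 s, in which the tool goes at most 62.5 mm and 10.7 degrees, less where a joint would pass 70% of its speed; a pose out of reach is approached as far as the arm can. A call with a gripper value outside its range is refused whole. The fingers move at their own pace and stop on an object; the grip force is fixed at half the most. Time passes only in rows, so rows that repeat a pose let the fingers close. It gives the time, the measured TCP pose, the force, the opening and the grip force at its end, in the units of the state.
- sense(): the state, without advancing time (a new reading comes with each control period).
- eyes.snapshot(name): name is "scene" or "top" or "wrist"; returns a dict with "frame" (420x560x3 uint8, blue, green, red), "range_z" (420x560 float32, mm along the optical axis (not along the pixel's ray), 0 where there is no reading), "fx", "fy", "cx", "cy" (pixels), "cam_to_world" (4x4, takes a point from camera to world coordinates); the wrist camera has in their place "hand_eye" (4x4, takes a point from camera to tool coordinates, whose origin is the TCP and whose axes are the flange's). Camera axes: x right, y up, looking along -z (the intrinsics and any distortion apply to the point x, -y, -z); pixel columns grow to the right and rows downward; lengths in mm; the calibration is good to about 2 mm. A picture is of the moment at which its call begins: read the wrist's pose just before it.
- r.close_job(): hands the job in; it is judged then, once.
Trained networks look in the newest picture that a camera, given by its name, has taken for a name from the list of things; names that differ only in an ending like _2 or _b are one class to them, and where a whole thing is asked for, a point or a joint stands for the part that bears it (a point fixed in the world has none). Each returns a list of dicts, best first, with "confidence" (0 to 1); they miss things now and then, are a little off and sometimes report something else, mostly with a low value. They report only what shows in the picture. A call takes as long as a camera call. They do not tell look-alikes from the thing itself.
- spotter.boxes_of(camera, target): "position" ([row, column] in pixels, amid what is visible of it).
- spotter.trace(camera, target): "mask" (420x560 bool, what is visible of it) and "position" ([row, column] in pixels, amid what is visible of it).
The state is a dict: "clock": time; "q": joint angles; "joint_vel": joint speeds; "joint_efforts": joint torques, N m; "eef_pos": TCP position; "tcp_rot": TCP orientation; "ft_force": force on the tool from outside, world axes, zero at the start; "ft_torque": the same for the moment, N m; "gripper_width": finger opening in mm; "gripper_force": force on a finger pad.
Only numpy, scipy, OpenCV 4.12 (cv2) and the standard library are available. Lean on these libraries where they do the work, as an engineer would, in place of code of your own. Each camera call takes 0.05 s, during which the arm holds its last target. There are 200 camera calls.

### The job

The washed heat sink and its clamp bar are to be set out to dry. Take the heat sink off the sloped drip rack and balance it, fins up and close to level, on the very top of the domed rest, and lean the clamp bar lengthways on the lean stand, its lower end on the base plate against the low stop and its upper part resting on the top of the low wall. Let go of both and leave the two bottles and the blue carton where they are.

Things in the scene. Friction and masses are not known exactly. Their poses are not given: they have to be found in the camera images.
- sink_center (a point): centre of the loose aluminium heat sink (0.13 kg), 64 long (x) by 48 wide (y) by 32 high (z): 8 thick flat base, seven fins along x, outer fins flush with the base's sides (grip across y). Underside 16 below this point; z points out of the fins. Starts on the rack's slope, fins up and running down the slope. On the dome, each mm off-centre tilts it about 1.2 degrees
- rack_lip (a point): fixed white drip rack: a panel 130 wide, 112 long, rising at 30 degrees towards +x, with a 10 high lip along its low end, where the heat sink rests. This point: middle of the inside corner of panel and lip, 18 above the table. Axes: x horizontal to the high side, y along the lip, z up
- dome_top (a point): topmost point of the fixed domed rest: a smooth grey half-ball of radius 60 on a round steel plate of radius 64; this point is 72 above the table. Rack and domed rest may stand on either side, left or right
- bar_center (a point): centre of the clamp bar (loose, bare aluminium, about 0.11 kg): a flat bar 200 long (x) by 20 wide (y) by 10 thick (z), starting flat on the table. Both ends are alike, either may be the lower one
- bar_end_a (a point): middle of the bar's end face at its own -x (100 from the centre)
- bar_end_b (a point): middle of the bar's end face at its own +x (100 from the centre)
- stop_foot (a point): fixed white lean stand: plate 134 (x) by 90 (y) by 8 thick; at one end a stop 10 thick, 14 above the plate, at the other a wall 10 thick, 76 above the plate. This point: on the plate, at the foot of the stop's inner face, mid-width; the wall's inner face is 110 further along x. y runs along stop and wall, z up. The bar, foot at the stop, lies at about 36 degrees and overhangs the wall
- amber_bottle: brown glass bottle, 64 diameter, 140 high, bystander; origin at its underside
- white_bottle: white plastic bottle, 50 diameter, 120 high, bystander; origin at its underside
- carton: flat blue box 70 by 110 by 30 high, bystander; origin at its underside
There are look-alikes about, which are no part of the job. What is shaped like the part that bears sink_center but brown is not meant. There is more than one size of the part that bears bar_center; the job needs the smaller.

How it is judged (in metres and radians):
At the end, for the whole second after the job is handed in: Heat sink still on the dome, centre within 14 mm of its top seen from above, within 0.25 rad of level, fins up. Bar still: lower end's middle within 12 mm of the stop and 14 mm of the plate, upper end's middle 100 to 145 mm above the plate, both within 38 mm of the stand's middle line (horizontal distance between sink_center and dome_top below 0.014 m and z of sink_center in the frame of dome_top between 0.012 and 0.02 m and angle between sink_center's own z axis and vertical below 0.25 rad and linear speed of each of heat_sink, clamp_bar below 0.03 m/s and angular speed of heat_sink below 0.5 rad/s and ((x of bar_end_a in the frame of stop_foot between 0 and 0.012 m and z of bar_end_a in the frame of stop_foot below 0.014 m and y of bar_end_a in the frame of stop_foot between -0.038 and 0.038 m and y of bar_end_b in the frame of stop_foot between -0.038 and 0.038 m and z of bar_end_b in the frame of stop_foot between 0.1 and 0.145 m) or (x of bar_end_b in the frame of stop_foot between 0 and 0.012 m and z of bar_end_b in the frame of stop_foot below 0.014 m and y of bar_end_b in the frame of stop_foot between -0.038 and 0.038 m and y of bar_end_a in the frame of stop_foot between -0.038 and 0.038 m and z of bar_end_a in the frame of stop_foot between 0.1 and 0.145 m))); the robot touches nothing.
It fails at once if a bottle or the carton is pushed more than 30 mm (distance of any of amber_bottle, white_bottle, carton from where it was at the start of the episode above 0.03 m).
It also fails if it takes over 67 s, if anything falls off the work surface, if the arm or the gripper's body presses on something with over 40 N, if the wrist force passes 120 N, or if a joint passes its speed limit or range.

## Working session

There is one attempt and no reset: what is moved stays moved. The work goes in short steps, Python scripts to look and compute and a tool call to move; the robot and the scene stay as the last step left them, time stands still between calls to the robot, and variables do not carry over. Pictures are saved under pics/ and viewed, at most 10 in all, crops included, and the job is handed in when it is done.

Besides the shell and the picture viewer there is one more tool, called after "Request:" as name(argument=value, ...), one argument or row to a line, values as JSON. send_rows: Moves the arm, as the interface text tells. Its arguments: {"type":"object","properties":{"increments":{"type":"array"}},"required":["increments"]}

```bash
mkdir -p pics
cat > h.py <<'E'
import numpy as np, cv2
from scipy.spatial.transform import Rotation as R
from rig import sense, eyes, r, spotter
def pose(s):
    T=np.eye(4); T[:3,:3]=R.from_euler('xyz',s['tcp_rot']).as_matrix(); T[:3,3]=s['eef_pos']; return T
def snap(n):
    s=sense(); d=eyes.snapshot(n)
    d['T']=d['cam_to_world'] if n!='wrist' else pose(s)@d['hand_eye']
    return d
def cloud(d):
    z=d['range_z']; v,u=np.mgrid[0:420,0:560]
    P=np.stack([(u-d['cx'])/d['fx']*z,-(v-d['cy'])/d['fy']*z,-z],-1)
    W=P@d['T'][:3,:3].T+d['T'][:3,3]; W[z==0]=np.nan
    return W
def fw(p): return np.round(p,1)
E
python3 - <<'E'
from h import *
s=sense(); print(s['clock'],s['eef_pos'],s['tcp_rot'],s['gripper_width'])
for n in ['top','scene']:
    d=snap(n); np.savez(f'{n}.npz',**d); cv2.imwrite(f'pics/{n}0.png',d['frame'])
    print(n,d.keys()); W=cloud(d)
    for t in ['sink_center','dome_top','rack_lip','bar_center','stop_foot','amber_bottle','white_bottle','carton']:
        for o in spotter.boxes_of(n,t)[:4]:
            p=o['position']; print(t,round(o['confidence'],2),np.round(p),fw(W[int(p[0]),int(p[1])]))
E
```

```text
0.0 [ 241.43351507 -683.11645091  217.76377772] [-3.14006538e+00  1.39700159e-04  3.39798504e-01] 93.02337233834372
top dict_keys(['frame', 'range_z', 'fx', 'fy', 'cx', 'cy', 'cam_to_world', 'T'])
sink_center 0.91 [232. 147.] [467.7 421.   15.8]
sink_center 0.67 [204. 186.] [543.3 305.4  39.2]
sink_center 0.6 [251. 198.] [408.8 267.6  36.4]
dome_top 0.56 [203. 386.] [ 534.  -257.7   69.1]
dome_top 0.3 [141. 183.] [737.1 316.3  25.4]
rack_lip 0.6 [195. 190.] [568.  290.7  59.9]
bar_center 0.96 [297. 426.] [ 270.8 -368.8   11.7]
bar_center 0.7 [227. 267.] [480.4  76.    7.6]
stop_foot 0.64 [199. 330.] [ 558.9 -111.3   10.7]
amber_bottle 0.79 [125. 246.] [752.2 128.6 105. ]
white_bottle 0.63 [131. 354.] [ 734.9 -176.9   87.7]
white_bottle 0.44 [226. 267.] [480.4  76.    7.6]
carton 0.64 [142. 180.] [729.5 324.   30.8]
carton 0.37 [131. 354.] [ 738.4 -177.3   86.2]
scene dict_keys(['frame', 'range_z', 'fx', 'fy', 'cx', 'cy', 'cam_to_world', 'T'])
sink_center 0.85 [158. 347.] [465.1 410.7  22.7]
sink_center 0.68 [167. 307.] [401.  273.2  19.6]
dome_top 0.93 [284. 212.] [ 573.2 -295.3   61.7]
rack_lip 0.97 [186. 349.] [581.4 266.7  53.4]
bar_center 0.94 [249. 123.] [ 262.9 -376.9   16.8]
bar_center 0.65 [206. 285.] [465.7  89.4   1.9]
stop_foot 0.92 [253. 258.] [ 549.9 -109.     6.6]
stop_foot 0.61 [174. 346.] [554.4 286.4  76.1]
amber_bottle 0.75 [242. 369.] [782.1 100.9  70.9]
white_bottle 0.98 [301. 289.] [ 757.1 -204.9   84.4]
carton 0.56 [214. 397.] [760.8 286.8  33.5]
```

Run:
```python
import cv2
a=cv2.imread('pics/top0.png'); cv2.imwrite('pics/topc.png',cv2.resize(a[90:340,100:460],(800,556),interpolation=cv2.INTER_CUBIC))
```

```text
(no output)
```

View pics/topc.png

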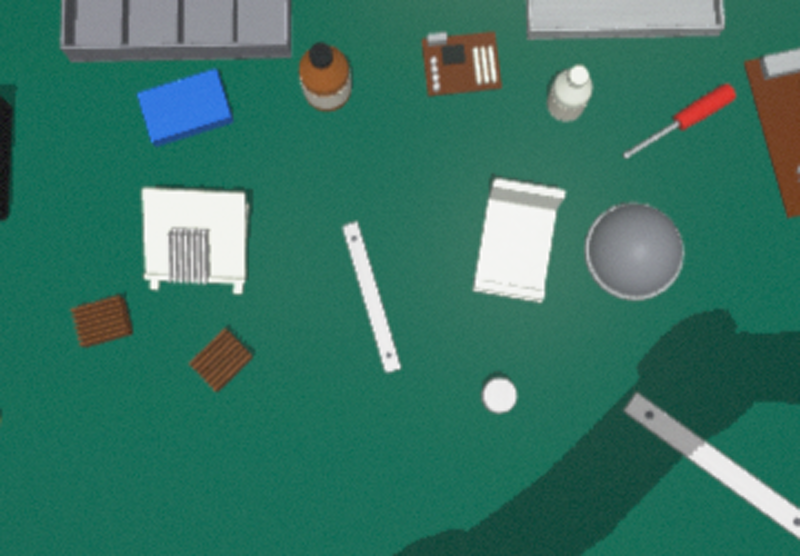

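View pics/scene0.png

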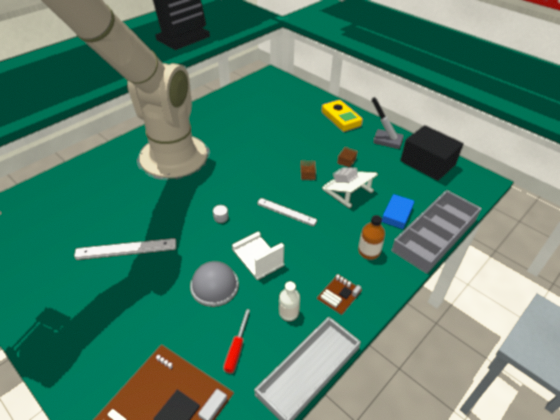

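The top crop shows everything needed, in crop pixels (x, y).
- **Heat sink:** there are three sink-shaped things. The grey one on the white rack is at (189,255). The brown ones at (102,320) and (221,358) are look-alikes. I want the grey one, because it is aluminium and sits on the slope.
- **Bars:** the small one at (371,297) is about 200 mm long, and the larger one at (725,465) runs off the crop. I want the small one, and I'll check its length.
- **Fixtures:** the dome is at (635,250). The stand is at (519,240), with its wall at the far side and its stop at the near side.

```bash
cat > meas.py <<'E'
from h import *
from scipy.optimize import least_squares
def rect(P):  # min-area rect in xy
    (c,sz,a)=cv2.minAreaRect(P[:,:2].astype(np.float32)); return np.round(c,1),np.round(sz,1),round(a,1)
E
python3 - <<'E'
from meas import *
d=dict(np.load('top.npz')); W=cloud(d); B=d['frame'].astype(int)
print(d['T'].round(3), d['fx'],d['cx'],d['cy'])
def box(x0,x1,y0,y1): return (W[...,0]>x0)&(W[...,0]<x1)&(W[...,1]>y0)&(W[...,1]<y1)
print('table z',np.nanmedian(W[box(400,450,-100,0)][:,2]),np.nanstd(W[box(400,450,-100,0)][:,2]))
g=B.min(-1)>120
# dome
P=W[box(440,640,-350,-180)&(W[...,2]>25)]
f=least_squares(lambda p:np.linalg.norm(P-p,axis=1)-60,[540,-265,12],loss='soft_l1').x; print('dome ctr',fw(f))
# bars: back-project mask pixels to plane z=10
def plane(m,z):
    v,u=np.nonzero(m); dr=np.stack([(u-d['cx'])/d['fx'],-(v-d['cy'])/d['fy'],-np.ones(len(u))],-1)@d['T'][:3,:3].T
    o=d['T'][:3,3]; return o+dr*((z-o[2])/dr[:,2])[:,None]
m=g&box(370,600,30,130); print('small bar',rect(plane(m,10)),m.sum())
m=(B.min(-1)>90)&box(100,440,-560,-240)&(W[...,2]<40); print('large bar',rect(plane(m,10)))
# stand
m=g&box(460,680,-190,-50); Q=plane(m,8); print('stand all',rect(Q[Q[:,0]<590]),m.sum())
P=W[box(470,690,-190,-40)&(W[...,2]>55)]; print('wall',rect(P),np.nanmean(P[:,2]),len(P))
# sink
for o in spotter.trace('top','sink_center')[:3]:
    P=W[o['mask']]; print(round(o['confidence'],2),fw(o['position']),fw(np.nanmean(P,0)),rect(P[~np.isnan(P[:,0])]))
P=W[box(440,640,230,370)&(W[...,2]>12)]; P=P[~np.isnan(P[:,0])]; print('rack',rect(P))
E
```

```text
[[-1.600000e-02  9.870000e-01 -1.590000e-01  2.881550e+02]
 [-1.000000e+00 -1.700000e-02 -4.000000e-03  4.170100e+01]
 [-7.000000e-03  1.590000e-01  9.870000e-01  1.447396e+03]
 [ 0.000000e+00  0.000000e+00  0.000000e+00  1.000000e+00]] 502.1564307883907 275.4426354980205 212.29792099871366
table z -0.3726093633796381 3.1043274946894934
dome ctr [ 542.9 -270.7   12.1]
small bar (array([489.5,  74.2]), array([201.2,  21.5]), 15.5) 504
large bar (array([ 262.5, -367.3]), array([283.3,  32.1]), 52.6)
stand all (array([ 541.1, -113.5]), array([ 92.3, 111.9]), 79.3) 1649
wall (array([ 610.8, -127.4]), array([90.1, 11.8]), 77.7) 77.63581411670866 194
0.93 [251.8 200.3] [407.2 266.4  22.6] (array([407.2, 268.2]), array([49.1, 66.2]), 44.0)
0.93 [235.4 148.1] [460.2 420.7  21.1] (array([462.8, 426.4]), array([56.7, 73.7]), 14.4)
0.81 [202.9 184.7] [539.  304.8  56.1] (array([540.6, 305.4]), array([49.9, 65. ]), 86.0)
rack (array([531.3, 301. ]), array([131.3, 177.1]), 86.2)
```

```bash
cat >> h.py <<'E'
def cmd(T0,pos,x_ang=None,tilt=0,Rt=None):
    """row (turn deg, shift mm) from T0 to tool x heading x_ang deg in plan, tool tipped 'tilt' deg outward (points along +x as well as down)"""
    if Rt is None: Rt=(R.from_euler('z',x_ang,degrees=True)*R.from_euler('x',180,degrees=True)*R.from_euler('y',tilt,degrees=True)).as_matrix()
    A=T0[:3,:3].T
    return np.round(np.r_[R.from_matrix(A@Rt).as_rotvec(degrees=True),A@(np.array(pos)-T0[:3,3])],1)
E
python3 - <<'E'
from h import *
d=snap('wrist'); print(d['hand_eye'].round(2),d['fx'],d['fy'],d['cx'],d['cy'])
T=pose(sense()); 
print('A',cmd(T,[560,-350,300],19.5)); print('B',cmd(T,[480,70,300],15.5)); print('S',cmd(T,[520,-110,300],-11.5))
Rt=(R.from_euler('x',180,degrees=True)*R.from_euler('y',30,degrees=True)).as_matrix(); print(Rt[:,2])
E
```

```text
[[ 0.0000e+00  9.6000e-01  2.9000e-01  8.1290e+01]
 [ 1.0000e+00  0.0000e+00 -0.0000e+00  6.0000e-02]
 [-0.0000e+00  2.9000e-01 -9.6000e-01 -1.6482e+02]
 [ 0.0000e+00  0.0000e+00  0.0000e+00  1.0000e+00]] 338.39378797499097 338.39378797499097 281.4472858285459 210.9859955928379
A [  -0.     0.    -0.   411.3 -208.4  -81.4]
B [  -0.     0.     4.   475.9 -631.   -81.4]
S [  -0.     0.    31.   453.6 -448.   -81.4]
[ 5.00000000e-01 -1.06057524e-16 -8.66025404e-01]
```

Request:
send_rows(
  increments=[
    [0, 0, 0, 411, -208, -81, 93],
    [0, 0, 0, 411, -208, -81, 93],
    [0, 0, 0, 411, -208, -81, 93],
    [0, 0, 0, 411, -208, -81, 93],
    [0, 0, 0, 411, -208, -81, 93],
    [0, 0, 0, 411, -208, -81, 93],
    [0, 0, 0, 411, -208, -81, 93],
    [0, 0, 31, 454, -448, -81, 93],
    [0, 0, 31, 454, -448, -81, 93],
    [0, 0, 31, 454, -448, -81, 93],
    [0, 0, 31, 454, -448, -81, 93],
    [0, 0, 31, 454, -448, -81, 93],
  ],
)

```text
clock: 2.5
eef_pos: [520.3, -105.3, 300.1]
tcp_rot: [-3.14, -0.0, -0.195]
ft_force: [0.5, -1.1, -0.1]
gripper_width: 92.9
gripper_force: 0.0
```

Run:
```python
from h import *
s=sense(); T=pose(s); print(s['clock'],s['eef_pos'],s['tcp_rot'],s['q'])
d=snap('wrist'); np.savez('w1.npz',**d); cv2.imwrite('pics/w1.png',d['frame'])
print('B',cmd(T,[460,70,260],15.5))
```

```text
2.5 [ 520.25631024 -105.32993943  300.05013505] [-3.14031069e+00 -3.08681072e-04 -1.94942151e-01] [ 0.06963016  0.27367411  0.03077374  1.94626487 -0.01200686  0.92138183
 -1.65922179]
B [-1.000e-01 -0.000e+00 -2.670e+01 -9.310e+01 -1.603e+02  4.020e+01]
```

View pics/w1.png

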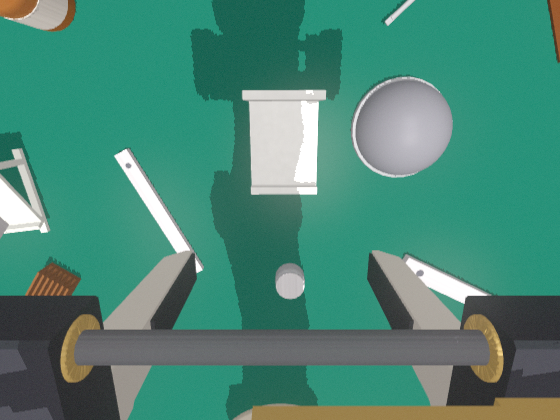

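```bash
cat >> h.py <<'E'
def toplane(d,m,z):
    v,u=np.nonzero(m); dr=np.stack([(u-d['cx'])/d['fx'],-(v-d['cy'])/d['fy'],-np.ones(len(u))],-1)@d['T'][:3,:3].T
    o=d['T'][:3,3]; return o+dr*((z-o[2])/dr[:,2])[:,None]
def rect(P): (c,sz,a)=cv2.minAreaRect(P[:,:2].astype(np.float32)); return np.round(c,1),np.round(sz,1),round(a,1)
def box(W,x0,x1,y0,y1,z0,z1): return (W[...,0]>x0)&(W[...,0]<x1)&(W[...,1]>y0)&(W[...,1]<y1)&(W[...,2]>z0)&(W[...,2]<z1)
E
python3 - <<'E'
from h import *
from scipy.optimize import least_squares
d=dict(np.load('w1.npz')); W=cloud(d); g=d['frame'].min(-1)>110
t=W[box(W,380,460,0,40,-20,20)]; print('table',np.nanmedian(t[:,2]),np.nanstd(t[:,2]))
P=W[box(W,440,640,-350,-180,25,90)]
print('dome',fw(least_squares(lambda p:np.linalg.norm(P-p,axis=1)-60,[540,-265,12],loss='soft_l1').x))
op=lambda m:cv2.morphologyEx(m.astype(np.uint8),cv2.MORPH_OPEN,np.ones((3,3)))>0
m=op(g&box(W,560,680,-190,-50,75,95)); print('wall top',rect(toplane(d,m,84)),m.sum())
m=op(g&box(W,460,540,-190,-50,16,30)); print('stop top',rect(toplane(d,m,22)),m.sum())
m=op(g&box(W,460,600,-190,-50,-5,16)); print('plate',rect(toplane(d,m,8)),m.sum(),np.nanmedian(W[m][:,2]))
m=op(g&box(W,360,620,20,140,-5,30)); print('bar',rect(toplane(d,m,10)),m.sum(),np.nanmedian(W[m][:,2]))
E
```

```text
table -1.4360175036165685 1.1883258661459286
dome [ 544.  -269.7   10.8]
wall top (array([ 612.3, -126.3]), array([88.6,  9.1]), 78.8) 836
stop top (array([ 495.8, -104. ]), array([87.6,  9.6]), 78.8) 525
plate (array([ 552.8, -115.2]), array([ 90.1, 110.2]), 78.9) 5291 6.635957112898154
bar (array([490.5,  72.8]), array([200.4,  24.7]), 15.6) 2044 8.110827430700056
```

Request:
send_rows(
  increments=[
    [0, 0, -10, -40, -60, 20, 60],
    [0, 0, -20, -80, -120, 30, 60],
    [0, 0, -26.7, -93, -160, 40, 60],
    [0, 0, -26.7, -93, -160, 40, 60],
    [0, 0, -26.7, -93, -160, 40, 60],
  ],
)

```text
clock: 3.18
eef_pos: [461.9, 64.2, 259.6]
tcp_rot: [3.141, 0.0, 0.263]
ft_force: [0.2, -0.8, 0.2]
gripper_width: 60.1
gripper_force: 0.0
```

Run:
```python
from h import *
s=sense(); T=pose(s); print(s['clock'],s['eef_pos'],s['tcp_rot'])
d=snap('wrist'); np.savez('w2.npz',**d); cv2.imwrite('pics/w2.png',d['frame'])
W=cloud(d); g=d['frame'].min(-1)>110
t=W[box(W,420,560,-40,20,-20,20)]; print('table',np.nanmedian(t[:,2]))
for z in (10,):
    m=cv2.morphologyEx((g&box(W,360,620,20,140,-5,30)).astype(np.uint8),cv2.MORPH_OPEN,np.ones((3,3)))>0; print('bar',rect(toplane(d,m,z)),m.sum(),np.nanmedian(W[m][:,2]))
print('grasp',cmd(T,[489.5,74.2,2],15.5))
```

```text
3.175 [461.85934914  64.1741812  259.64318139] [3.14103576e+00 3.84973820e-05 2.62722267e-01]
table -1.2614675111322526
bar (array([489.6,  75.3]), array([198.2,  19.7]), 15.5) 2626 8.622667478720501
grasp [  0.    0.   -0.4  29.3  -2.6 257.6]
```

View pics/w2.png

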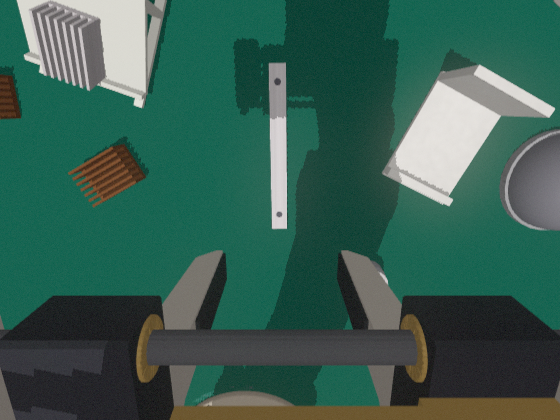

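The wrist view shows the bar at (279,145), measuring 198 x 20 mm, so it is the smaller one and the gripper is already lined up with it. The large bar measured 283 x 32. The grey sink is on the rack at (68,45), and the brown look-alikes are at (107,175) and (5,97).

Request:
send_rows(
  increments=[
    [0, 0, -0.5, 28, -3, 60, 50],
    [0, 0, -0.5, 28, -3, 120, 50],
    [0, 0, -0.5, 28, -3, 180, 50],
    [0, 0, -0.5, 28, -3, 225, 50],
    [0, 0, -0.5, 28, -3, 245, 50],
    [0, 0, -0.5, 28, -3, 257, 50],
    [0, 0, -0.5, 28, -3, 257, 50],
    [0, 0, -0.5, 28, -3, 257, 0],
    [0, 0, -0.5, 28, -3, 257, 0],
    [0, 0, -0.5, 28, -3, 257, 0],
    [0, 0, -0.5, 28, -3, 257, 0],
    [0, 0, -0.5, 28, -3, 257, 0],
  ],
)

```text
clock: 4.72
eef_pos: [487.7, 75.8, 3.1]
tcp_rot: [3.141, -0.001, 0.273]
ft_force: [0.1, -1.0, 7.3]
gripper_width: 19.4
gripper_force: 30.0
```

Run:
```python
from h import *
s=sense(); T=pose(s); print(s['clock'],s['eef_pos'],s['tcp_rot'],s['gripper_width'],s['gripper_force'])
b=np.radians(-11.2); ux=np.array([np.cos(b),np.sin(b),0]); foot=np.array([499.6,-104.5,8])
print('off along bar', (T[:3,3]-[489.6,75,0])[:2]@[np.cos(.27),np.sin(.27)])
def tgt(cx,cz): # bar centre in stand frame
    tz=np.sin(np.radians(36))*ux+np.array([0,0,-np.cos(np.radians(36))])
    return foot+cx*ux+[0,0,cz]+3*tz
print('lift',cmd(T,[480,70,160],15.5))
print('hover',cmd(T,tgt(87,130),-11.2,36)); print('place',cmd(T,tgt(87,66),-11.2,36))
```

```text
4.725 [487.74128896  75.76279193   3.08819831] [ 3.14146178e+00 -8.27142653e-04  2.73469045e-01] 19.3707889848138 30.001651346683502
off along bar -1.5879110216582977
lift [   0.    -0.     0.2   -8.9    3.5 -156.9]
hover [  -8.4   35.3   26.    42.   216.9 -132.4]
place [ -8.4  35.3  26.   42.  216.9 -68.4]
```

Request:
send_rows(
  increments=[
    [0, 0, 0, -5, 4, -60, 0],
    [0, 0, 0, -9, 4, -120, 0],
    [0, 0, 0, -9, 4, -157, 0],
    [0, 0, 0, -9, 4, -157, 0],
    [-8.4, 35.3, 26, 42, 217, -132, 0],
    [-8.4, 35.3, 26, 42, 217, -132, 0],
    [-8.4, 35.3, 26, 42, 217, -132, 0],
    [-8.4, 35.3, 26, 42, 217, -132, 0],
    [-8.4, 35.3, 26, 42, 217, -132, 0],
    [-8.4, 35.3, 26, 42, 217, -132, 0],
    [-8.4, 35.3, 26, 42, 217, -132, 0],
  ],
)

```text
clock: 6.1
eef_pos: [613.9, -136.5, 216.7]
tcp_rot: [-3.135, -0.505, -0.189]
ft_force: [-0.3, -0.0, -1.4]
gripper_width: 19.3
gripper_force: 29.7
```

Run:
```python
from h import *
s=sense(); T=pose(s); print(s['clock'],s['eef_pos'],s['tcp_rot'],s['gripper_width'],s['gripper_force'],s['ft_force'],s['q'])
b=np.radians(-11.2); ux=np.array([np.cos(b),np.sin(b),0]); foot=np.array([499.6,-104.5,8])
def tgt(cx,cz):
    tz=np.sin(np.radians(36))*ux+np.array([0,0,-np.cos(np.radians(36))])
    return foot+cx*ux+[0,0,cz]+2*tz
print('place+15',cmd(T,tgt(86,80),-11.2,36)); print('place',cmd(T,tgt(86,65),-11.2,36))
d=snap('wrist'); cv2.imwrite('pics/w3.png',d['frame'])
W=cloud(d)
# bar pose: project bright pixels near gripper onto the bar's side?  cloud line fit
A=T[:3,:3]; L=(W-T[:3,3])@A
m=(abs(L[...,1])<14)&(abs(L[...,2])<25)&(abs(L[...,0])<130); P=L[m]; print(len(P),np.nanmin(P,0),np.nanmax(P,0), np.polyfit(P[:,0],P[:,2],1),np.polyfit(P[:,0],P[:,1],1))
```

```text
6.1 [ 613.91817216 -136.5130919   216.7295611 ] [-3.13484544 -0.50529293 -0.18940972] 19.26509756535428 29.729126393795013 [-0.32164207 -0.03692043 -1.39377284] [ 0.22445419  0.36309802 -0.14714541  2.21903435  0.99427235  0.10562486
 -2.62712974]
place+15 [ -0.6   7.    0.3 -90.3  -8.7  99.1]
place [ -0.6   7.    0.3 -97.6  -8.6 112.2]
13063 [-89.65481956 -13.99019209 -24.98437804] [102.20561488  13.98710535   0.99911504] [ 2.49241405e-03 -6.34816416e+00] [-0.0283174   0.54625543]
```

View pics/w3.png

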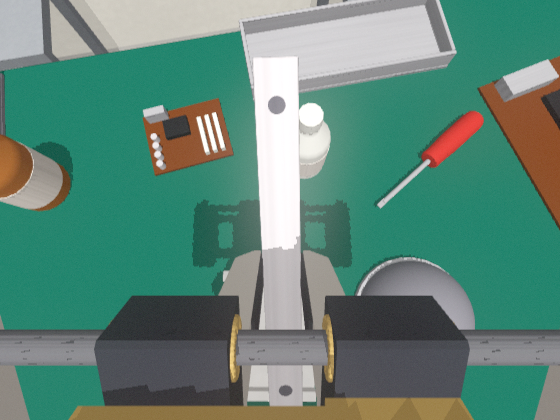

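The view shows the bar held, seen end-on at (280,240). The arm ran into its j6 and j7 limits at this forward tilt. I'll put the bar back down and regrip it with the tool leaning inward, so that placing needs hardly any forward tilt. The rack grasp can use the same trick.

Run:
```python
from h import *
T=pose(sense()); print(cmd(T,[480,72,160],15.5))
```

```text
[   6.3  -28.6  -25.6 -176.9 -179.3  -31.4]
```

Request:
send_rows(
  increments=[
    [1.5, -7, -6, -45, -45, -20, 0],
    [3, -14, -13, -90, -90, -35, 0],
    [5, -21, -19, -135, -135, -35, 0],
    [6.3, -28.6, -25.6, -177, -179, -31, 0],
    [6.3, -28.6, -25.6, -177, -179, -31, 0],
    [6.3, -28.6, -25.6, -177, -179, -31, 0],
  ],
)

```text
clock: 6.9
eef_pos: [478.4, 74.4, 157.9]
tcp_rot: [-3.139, 0.004, 0.277]
ft_force: [0.1, -0.3, -1.6]
gripper_width: 19.5
gripper_force: 29.7
```

Run:
```python
from h import *
s=sense(); T=pose(s); print(s['clock'],s['eef_pos'],s['tcp_rot'],s['q'])
print(cmd(T,[480,72,4],15.5))
```

```text
6.9 [478.43514577  74.35480526 157.88212485] [-3.13942598  0.00397261  0.27703722] [ 0.31341718  0.51691566 -0.8133852   2.1634855   0.58789011  0.6982106
 -2.19720891]
[-1.000e-01  2.000e-01  4.000e-01  1.500e+00  3.000e+00  1.539e+02]
```

Request:
send_rows(
  increments=[
    [0, 0, 0, 1, 3, 60, 0],
    [0, 0, 0, 1, 3, 115, 0],
    [0, 0, 0, 1, 3, 145, 0],
    [0, 0, 0, 1, 3, 154, 0],
    [0, 0, 0, 1, 3, 154, 0],
    [0, 0, 0, 1, 3, 154, 50],
    [0, 0, 0, 1, 3, 154, 50],
    [0, 0, 0, 1, 3, 154, 50],
    [0, 0, -10, 1, 3, 100, 50],
    [0, 0, -20, 1, 3, 50, 50],
    [0, 0, -30, 1, 3, 0, 50],
    [0, 0, -40, 1, 3, 0, 50],
  ],
)

```text
clock: 8.4
eef_pos: [483.7, 68.8, 163.0]
tcp_rot: [3.137, -0.003, 0.973]
ft_force: [-0.4, 0.1, -1.8]
gripper_width: 49.5
gripper_force: 0.0
```

Request:
send_rows(
  increments=[
    [0, 0, -10, 0, 0, 0, 50],
    [0, 0, -20, 0, 0, 0, 50],
    [0, 0, -30, 0, 0, 0, 50],
    [0, 0, -40, 0, 0, 0, 50],
    [0, 0, -50, 0, 0, 0, 50],
    [0, 0, -60, 0, 0, 0, 50],
    [0, 0, -70, 0, 0, 0, 50],
    [0, 0, -80, 0, 0, 0, 50],
    [0, 0, -90, 0, 0, 0, 50],
    [0, 0, -100, 0, 0, 0, 50],
    [0, 0, -110, 0, 0, 0, 50],
    [0, 0, -120, 0, 0, 0, 50],
  ],
)

```text
clock: 9.9
eef_pos: [482.1, 68.3, 159.7]
tcp_rot: [-3.141, -0.001, 3.068]
ft_force: [-0.3, -0.1, -0.3]
gripper_width: 49.9
gripper_force: 0.0
```

Run:
```python
from h import *
s=sense(); T=pose(s); print(s['clock'],s['eef_pos'],s['tcp_rot'],s['q'])
d=snap('top'); W=cloud(d); g=d['frame'].min(-1)>120
m=g&box(W,360,620,20,130,-8,25); print('bar',rect(toplane(d,m,10)),m.sum())
d=snap('wrist'); W=cloud(d); g=d['frame'].min(-1)>110
m=cv2.morphologyEx((g&box(W,360,620,20,140,-5,30)).astype(np.uint8),cv2.MORPH_OPEN,np.ones((3,3)))>0; print('bar w',rect(toplane(d,m,10)),m.sum())
print(cmd(T,[480,72,70],195.5,28),cmd(T,[480,72,5],195.5,28))
```

```text
9.9 [482.05546103  68.33612884 159.67555352] [-3.14067864e+00 -5.08028053e-04  3.06836436e+00] [ 0.56822012  0.72555062 -1.27534946  2.14657737  0.88201358  0.96603318
  0.27617102]
bar (array([436.9,  52.3]), array([102.1,  20.9]), 17.5) 256
bar w (array([483.8,  69.2]), array([198.6,  20. ]), 18.2) 4077
[  4.8  27.7 -19.3   2.3   3.6  89.7] [  4.8  27.7 -19.3   2.2   3.6 154.7]
```

Run:
```python
from h import *
T=pose(sense())
for z in (70,5): print(cmd(T,[484,69.2,z],198.2,28))
```

```text
[  5.5  27.6 -22.2  -2.    1.   89.6]
[  5.5  27.6 -22.2  -2.    1.1 154.6]
```

Request:
send_rows(
  increments=[
    [1, 7, -6, -2, 1, 25, 50],
    [2.5, 14, -11, -2, 1, 50, 50],
    [4, 21, -17, -2, 1, 80, 50],
    [5.5, 27.6, -22.2, -2, 1, 100, 50],
    [5.5, 27.6, -22.2, -2, 1, 130, 50],
    [5.5, 27.6, -22.2, -2, 1, 145, 50],
    [5.5, 27.6, -22.2, -2, 1, 154, 50],
    [5.5, 27.6, -22.2, -2, 1, 154, 50],
  ],
)

```text
clock: 11.0
eef_pos: [484.1, 69.2, 5.8]
tcp_rot: [-3.141, -0.489, -2.826]
ft_force: [0.5, 0.7, -0.1]
gripper_width: 50.0
gripper_force: 0.0
```

Run:
```python
from h import *
s=sense(); T=pose(s); print(s['clock'],s['eef_pos'],s['tcp_rot'],s['q'],s['ft_force'])
print(cmd(T,[484,69.2,5],198.2,28)); print('lift',cmd(T,[484,69.2,140],198.2,28))
```

```text
11.0 [484.08134595  69.23049444   5.82307654] [-3.14132225 -0.4886451  -2.82607265] [ 0.3653566   1.14752798 -1.12259005  1.88274083  0.83085276  1.33875784
  0.71313573] [ 0.47101567  0.68786781 -0.07226155]
[ 0.   0.  -0.1 -0.3 -0.   0.8]
lift [ 0.000e+00  0.000e+00 -1.000e-01  6.310e+01 -0.000e+00 -1.184e+02]
```

Request:
send_rows(
  increments=[
    [0, 0, 0, -0.9, 0, 1.6, 50],
    [0, 0, 0, -0.9, 0, 1.6, 0],
    [0, 0, 0, -0.9, 0, 1.6, 0],
    [0, 0, 0, -0.9, 0, 1.6, 0],
    [0, 0, 0, -0.9, 0, 1.6, 0],
    [0, 0, 0, 20, 0, -40, 0],
    [0, 0, 0, 40, 0, -80, 0],
    [0, 0, 0, 63, 0, -118, 0],
    [0, 0, 0, 63, 0, -118, 0],
  ],
)

```text
clock: 12.12
eef_pos: [484.9, 70.1, 141.6]
tcp_rot: [-3.141, -0.484, -2.825]
ft_force: [-0.0, -0.6, -1.5]
gripper_width: 19.6
gripper_force: 30.0
```

Run:
```python
from h import *
s=sense(); T=pose(s); print(s['clock'],s['eef_pos'],s['tcp_rot'],s['gripper_width'],s['gripper_force'],s['q'])
b=np.radians(-11.2); ux=np.array([np.cos(b),np.sin(b),0]); foot=np.array([499.6,-104.5,8])
tgt=lambda cx,cz: foot+cx*ux+[0,0,cz]
print('hover',cmd(T,tgt(86,130),168.8,-8)); 
print('mid',cmd(T,[530,0,180],180,0));
```

```text
12.125 [484.89585393  70.07783398 141.63077294] [-3.14115748 -0.48424834 -2.82516385] 19.643970240743947 29.999586939811707 [ 0.40918343  0.97185403 -1.22222895  1.83605221  0.65788018  1.4686938
  0.7917639 ]
hover [  -5.1  -34.9   29.4  -32.3 -212.6  -12.8]
mid [ -4.4 -27.5  17.8  -0.8 -80.7 -43.7]
```

Request:
send_rows(
  increments=[
    [-1.5, -9, 6, 0, -27, -15, 0],
    [-3, -18, 12, 0, -54, -30, 0],
    [-4.4, -27.5, 17.8, 0, -81, -44, 0],
    [-5, -33, 24, -15, -130, -30, 0],
    [-5.1, -34.9, 29.4, -25, -180, -20, 0],
    [-5.1, -34.9, 29.4, -32, -213, -13, 0],
    [-5.1, -34.9, 29.4, -32, -213, -13, 0],
    [-5.1, -34.9, 29.4, -32, -213, -13, 0],
  ],
)

```text
clock: 13.12
eef_pos: [582.3, -121.6, 134.8]
tcp_rot: [-3.14, 0.133, 2.947]
ft_force: [-0.7, 1.0, 0.3]
gripper_width: 19.5
gripper_force: 30.0
```

Run:
```python
from h import *
s=sense(); T=pose(s); print(s['clock'],s['eef_pos'],s['tcp_rot'],s['gripper_width'],s['gripper_force'],s['q'])
b=np.radians(-11.2); ux=np.array([np.cos(b),np.sin(b),0]); uy=np.array([-ux[1],ux[0],0]); foot=np.array([499.6,-104.5,8])
d=snap('wrist'); cv2.imwrite('pics/w4.png',d['frame'])
SF=np.stack([ux,uy,[0,0,1]],1)
for n in ('wrist','top','scene'):
    e=d if n=='wrist' else snap(n)
    W=cloud(e); S=(W-foot)@SF; g=e['frame'].min(-1)>100
    m=g&(abs(S[...,1])<30)&(S[...,0]>-20)&(S[...,0]<230)&(S[...,2]>60)&(S[...,2]<230)
    m&=abs(S[...,2]-130-(S[...,0]-86)*np.tan(np.radians(36)))<25
    P=S[m]; print(n,len(P))
    if len(P)>20:
        print(P.min(0),P.max(0)); c=np.polyfit(P[:,0],P[:,2],1); print('ang',np.degrees(np.arctan(c[0])),'z@86',np.polyval(c,86)); c=np.polyfit(P[:,0],P[:,1],1);print('lat',c)
tgt=lambda cx,cz: foot+cx*ux+[0,0,cz]
print('place+15',cmd(T,tgt(86,80),168.8,-8)); print('place',cmd(T,tgt(86,65),168.8,-8))
```

```text
13.125 [ 582.28323641 -121.61703063  134.82676   ] [-3.14009941  0.13326506  2.94651918] 19.53441468440581 29.999860525131226 [ 0.80546896  0.7547337  -1.10187418  2.03915834  1.02326202  0.85304551
  0.49707011]
wrist 11007
[  0.19587928 -25.73223395  70.70457379] [135.66464642  23.13423736 169.93205403]
ang 35.711326507658484 z@86 135.25678913543572
lat [ 0.00231487 -1.46964936]
top 186
[-1.27574410e-02 -1.25010662e+01  7.05868610e+01] [ 61.18164993   7.92968577 125.097913  ]
ang 36.01420450483326 z@86 136.76138443110509
lat [-5.58834286e-04 -2.21506554e+00]
scene 285
[  1.23702935 -27.87262436  68.64187345] [170.14920804  22.10483682 192.45637294]
ang 34.63300162492708 z@86 135.92468234916788
lat [ 0.02195242 -8.08591266]
place+15 [-0.1 -0.4  0.   4.7  0.8 46.6]
place [-0.1 -0.4  0.   6.7  0.8 61.5]
```

View pics/w4.png

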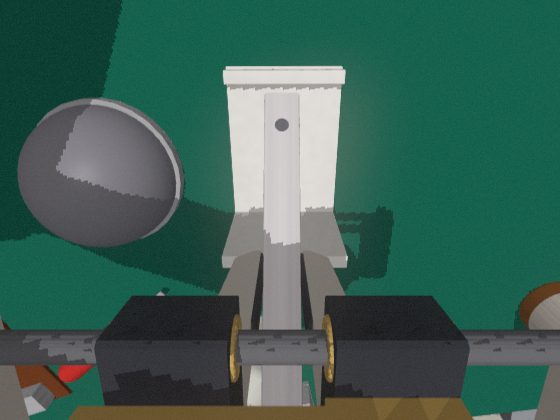

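The view shows the bar centred over the stand, with its lower end at (282,95) just inside the stop at (283,75). Its angle is about 36°. Lowering it now.

Request:
send_rows(
  increments=[
    [0, -0.4, 0, 1, 0.8, 20, 0],
    [0, -0.4, 0, 3, 0.8, 38, 0],
    [0, -0.4, 0, 5, 0.8, 50, 0],
    [0, -0.4, 0, 5.5, 0.8, 56, 0],
    [0, -0.4, 0, 5.7, 0.8, 60, 0],
    [0, -0.4, 0, 5.7, 0.8, 61.5, 0],
    [0, -0.4, 0, 5.7, 0.8, 61.5, 0],
  ],
)

```text
clock: 14.15
eef_pos: [585.7, -122.2, 74.1]
tcp_rot: [-3.139, 0.142, 2.946]
ft_force: [0.1, 0.2, -0.3]
gripper_width: 19.8
gripper_force: 30.0
```

```bash
cat > lean.py <<'E'
from h import *
s=sense(); T=pose(s); print(s['clock'],s['eef_pos'],s['tcp_rot'],s['gripper_width'],s['ft_force'],s['q'])
b=np.radians(-11.2); ux=np.array([np.cos(b),np.sin(b),0]); uy=np.array([-ux[1],ux[0],0]); foot=np.array([499.6,-104.5,8])
SF=np.stack([ux,uy,[0,0,1]],1); print('tcp in stand',fw((T[:3,3]-foot)@SF))
for n in ('wrist','top'):
    e=snap(n); cv2.imwrite(f'pics/lean_{n}.png',e['frame'])
    W=cloud(e); S=(W-foot)@SF; g=e['frame'].min(-1)>80
    m=g&(abs(S[...,1])<13)&(S[...,0]>-8)&(S[...,0]<70)&(abs(S[...,2]-68-(S[...,0]-84)*np.tan(np.radians(36)))<9)
    P=S[m]; print(n,len(P),fw(P.min(0)),fw(P.max(0)))
    c=np.polyfit(P[:,0],P[:,2],1); print('ang',np.degrees(np.arctan(c[0])),'z@84',np.polyval(c,84),'lat',np.polyfit(P[:,0],P[:,1],1))
E
python3 lean.py
```

```text
14.15 [ 585.70958693 -122.23160352   74.10807543] [-3.13911504  0.1419506   2.94592067] 19.757469259084658 [ 0.11833265  0.24025215 -0.32165941] [ 0.74598924  0.82343916 -1.0103785   2.07914401  1.17445592  0.77732638
  0.36923678]
tcp in stand [87.9 -0.7 66.1]
wrist 5399 [ -6.4 -13.   -1.3] [70.  12.7 61.1]
ang 35.0685084130481 z@84 68.78490436588939 lat [-0.00889008 -0.91801283]
top 167 [ -5.3 -12.6   1.9] [59.2 13.  56.3]
ang 36.59525872898781 z@84 71.37919373622319 lat [-0.01943929 -1.7735578 ]
```

Request:
send_rows(
  increments=[
    [0, 0, 0, 0.8, 0, 1, 0],
    [0, 0, 0, 0.8, 0, 1.5, 0],
    [0, 0, 0, 0.8, 0, 1.5, 0],
  ],
)

```text
clock: 14.62
eef_pos: [585.0, -122.1, 72.3]
tcp_rot: [-3.139, 0.142, 2.946]
ft_force: [-0.9, -0.3, -1.5]
gripper_width: 19.8
gripper_force: 30.0
```

Request:
send_rows(
  increments=[
    [0, 0, 0, 0.5, 0, 1, 0],
    [0, 0, 0, 0.5, 0, 1.5, 0],
    [0, 0, 0, 0.5, 0, 1.5, 0],
  ],
)

```text
clock: 15.0
eef_pos: [584.9, -122.0, 71.0]
tcp_rot: [-3.139, 0.142, 2.946]
ft_force: [-1.0, -0.3, 2.0]
gripper_width: 19.4
gripper_force: 30.0
```

Contact: the force changed by about +3 N upward. I'll release, back off, and prepare to check.

Request:
send_rows(
  increments=[
    [0, 0, 0, 0, 0, 0, 24],
    [0, 0, 0, 0, 0, 0, 30],
    [0, 0, 0, 0, 0, 0, 45],
    [0, 0, 0, 0, 0, 0, 45],
    [0, 0, 0, 0, 0, -15, 45],
    [0, 0, 0, 0, 0, -50, 45],
    [0, 0, 0, 0, 0, -110, 45],
    [0, 0, 0, 0, 0, -160, 45],
    [0, 0, 0, 0, 0, -160, 45],
  ],
)

```text
clock: 16.12
eef_pos: [563.8, -116.5, 233.6]
tcp_rot: [-3.139, 0.148, 2.946]
ft_force: [-0.0, -0.6, -0.5]
gripper_width: 44.7
gripper_force: 0.0
```

```bash
python3 lean.py
python3 - <<'E'
from h import *
T=pose(sense()); print('sink view',cmd(T,[520,230,250],176,0))
E
```

```text
16.125 [ 563.8220804  -116.50304261  233.55864725] [-3.13868314  0.14766862  2.94634005] 44.66573699570011 [-0.04895996 -0.60067666 -0.54285317] [ 0.90826333  0.619425   -1.22930373  1.99555938  0.83004872  0.94111678
  0.64655514]
tcp in stand [ 65.3   0.7 225.6]
wrist 1617 [ -6.4 -12.9  -1.4] [69.9 12.5 57.9]
ang 35.57231102536222 z@84 65.94357343828776 lat [-0.01163818 -0.97748154]
top 201 [ -6.4 -12.8   0.9] [69.5 12.8 62.7]
ang 35.11086940837028 z@84 66.82444155771987 lat [-0.0094792  -2.12719417]
sink view [ -0.7   8.1  -7.2 105.3 332.6 -36.8]
```

View pics/lean_wrist.png

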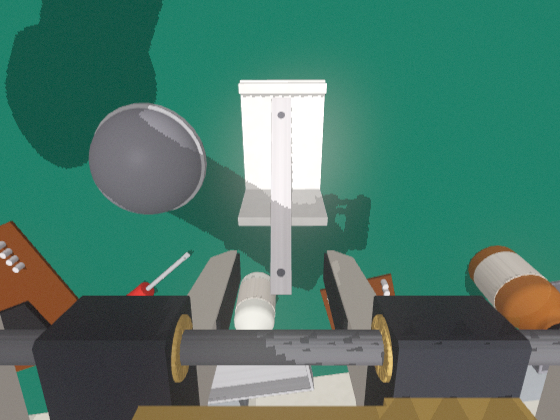

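The view shows the bar leaning along the stand, from foot (282,97) to top (281,285). The gap at the stop is about 2–3 mm and the lean is about 35.5°, both within limits. Next is the heat sink.

Request:
send_rows(
  increments=[
    [0, 2, -2, 15, 50, -20, 80],
    [0, 4, -4, 30, 100, -37, 80],
    [-0.7, 8, -7, 45, 155, -37, 80],
    [-0.7, 8, -7, 60, 210, -37, 80],
    [-0.7, 8, -7, 75, 265, -37, 80],
    [-0.7, 8, -7, 95, 320, -37, 80],
    [-0.7, 8, -7, 110, 370, -37, 80],
    [-0.7, 8, -7, 119, 401, -37, 80],
    [-0.7, 8, -7, 119, 401, -37, 80],
    [-0.7, 8, -7, 119, 401, -37, 80],
  ],
)

```text
clock: 17.48
eef_pos: [519.8, 299.1, 246.8]
tcp_rot: [-3.141, 0.0, 3.069]
ft_force: [-0.2, 0.5, 0.1]
gripper_width: 80.0
gripper_force: 0.0
```

Run:
```python
from h import *
s=sense(); T=pose(s); print(s['clock'],s['eef_pos'],s['tcp_rot'],s['gripper_width'],s['q'])
d=snap('wrist'); np.savez('w5.npz',**d); cv2.imwrite('pics/w5.png',d['frame']); W=cloud(d)
t=W[box(W,380,460,230,270,-20,20)]; print('table',np.nanmedian(t[:,2]))
for o in spotter.trace('wrist','sink_center')[:3]:
    m=o['mask']; P=W[m]; P=P[~np.isnan(P[:,0])]; print(round(o['confidence'],2),fw(o['position']),fw(np.median(P,0)),rect(P),m.sum())
for o in spotter.trace('wrist','rack_lip')[:2]:
    m=o['mask']; P=W[m]; P=P[~np.isnan(P[:,0])]; print('rack',round(o['confidence'],2),fw(o['position']),rect(P),m.sum())
```

```text
17.475 [519.84073312 299.11346806 246.75977841] [-3.14083064e+00  3.03240254e-04  3.06850443e+00] 79.97737258032235 [ 0.09662476  0.65439551 -1.13931818  1.82176553  0.66533658  1.11183927
  0.21444977]
table -0.6122557315023869
0.96 [205.9 291.9] [540.2 307.3  50.5] (array([541.6, 307.6]), array([53.6, 72.2]), 86.6) 2723
0.75 [ 79.2 250.4] [407.3 269.1  26. ] (array([406.8, 266.1]), array([54.5, 68.1]), 43.3) 2975
0.75 [119.1 389.2] [460.6 422.   24.9] (array([463., 428.]), array([55.3, 72.1]), 15.0) 2945
```

View pics/w5.png

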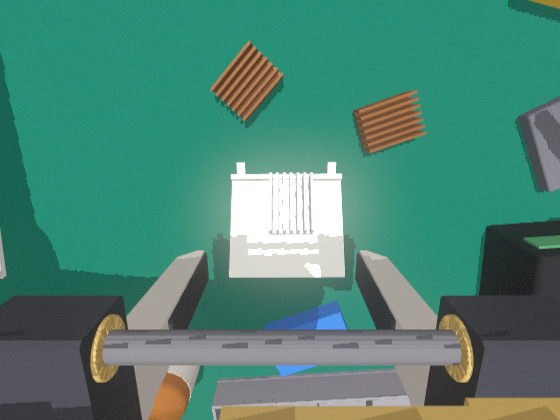

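The view shows the grey sink on the rack at (291,205), with its fins running down the slope. The brown look-alikes are at (247,82) and (389,121).

Run:
```python
from h import *
d=dict(np.load('w5.npz')); W=cloud(d); T=pose(sense())
m=box(W,470,620,235,375,15,95)&(d['frame'].min(-1)>80); P=W[m]
# panel plane by RANSAC over sloped ~30deg planes
rng=np.random.default_rng(0); best=0
for _ in range(800):
    a=P[rng.choice(len(P),3,False)]; n=np.cross(a[1]-a[0],a[2]-a[0]); n/=np.linalg.norm(n)+1e-9; n*=np.sign(n[2])
    if not(.8<n[2]<.92): continue
    c=(abs((P-a[0])@n)<1.5).sum()
    if c>best: best,n0,p0=c,n,a[0]
I=P[abs((P-p0)@n0)<2]; c=I.mean(0); n=np.linalg.svd(I-c,full_matrices=False)[2][2]; n*=np.sign(n[2])
print('panel',best,len(P),fw(c),n.round(3),'slope',np.degrees(np.arccos(n[2])),'azim',np.degrees(np.arctan2(-n[1],-n[0])))
e2=np.array([n[1]*0-n[2]*0,0,0]); ex=np.array([-n[0],-n[1],0]); ex/=np.linalg.norm(ex); ex=ex-(ex@n)*n; ex/=np.linalg.norm(ex); ey=np.cross(n,ex)
H=(P-c)@n; print(np.histogram(H,np.arange(-10,45,3)))
F=np.stack([(P-c)@ex,(P-c)@ey],1)
for lo in (24,27): 
    ff=F[(H>lo)&(H<38)]; r0=cv2.minAreaRect(ff.astype(np.float32)); print(lo,len(ff),r0)
    top=c+r0[0][0]*ex+r0[0][1]*ey+np.median(H[(H>lo)&(H<38)])*n; print('top mid',fw(top),'centre',fw(c+r0[0][0]*ex+r0[0][1]*ey+16*n))
# expected rest: lip inside corner
```

```text
panel 7894 11563 [576.1 298.4  48.8] [-0.498  0.036  0.867] slope 29.932082193289315 azim -4.15466555363932
(array([   0,    0,  863, 7515,   81,  643,  970,   96,   28,   51,   42,
         35,   44,  619,  576,    0,    0,    0]), array([-10,  -7,  -4,  -1,   2,   5,   8,  11,  14,  17,  20,  23,  26,
        29,  32,  35,  38,  41,  44]))
24 1262 ((-31.929140090942383, 6.121360778808594), (64.2477798461914, 47.71748352050781), 0.3905777037143707)
top mid [533.1 307.7  60.5] centre [541.  307.1  46.7]
27 1221 ((-31.929140090942383, 6.121360778808594), (64.2477798461914, 47.71748352050781), 0.3905777037143707)
top mid [533.1 307.7  60.5] centre [541.  307.1  46.7]
```

Run:
```python
from h import *
T=pose(sense())
c=np.array([541,307.1,47.4]); a=np.radians(-4.0); n=np.array([-.5*np.cos(a),-.5*np.sin(a),.866]); ex=np.array([.866*np.cos(a),.866*np.sin(a),.5])
tz=-np.cos(np.radians(15))*n-np.sin(np.radians(15))*ex
g=c-10*n-3.1*ex; print(fw(g),fw(tz*100))
print('pre',cmd(T,g-60*tz,176,-15)); print('grasp',cmd(T,g,176,-15))
```

```text
[543.3 306.9  37.2] [ 25.8  -1.8 -96.6]
pre [ -0.  -14.9  -0.3  -6.4  10.  152.3]
grasp [ -0.  -14.9  -0.3 -21.9  10.1 210.3]
```

Request:
send_rows(
  increments=[
    [0, -8, 0, 0, 5, 50, 75],
    [0, -14.9, 0, -4, 10, 105, 75],
    [0, -14.9, -0.3, -6, 10, 152, 75],
    [0, -14.9, -0.3, -6, 10, 152, 75],
    [0, -14.9, -0.3, -16, 10, 185, 75],
    [0, -14.9, -0.3, -20, 10, 202, 75],
    [0, -14.9, -0.3, -22, 10, 209, 75],
    [0, -14.9, -0.3, -22, 10, 209, 75],
  ],
)

```text
clock: 18.62
eef_pos: [543.9, 308.5, 40.1]
tcp_rot: [3.14, 0.262, 3.072]
ft_force: [-0.2, 0.1, 0.3]
gripper_width: 74.7
gripper_force: 0.0
```

Run:
```python
from h import *
s=sense(); T=pose(s); print(s['clock'],s['eef_pos'],s['tcp_rot'],s['gripper_width'],s['q'],s['ft_force'])
print(cmd(T,[543.3,306.9,37.2],176,-15))
```

```text
18.625 [543.85692282 308.46612844  40.06091396] [3.14047072 0.26242732 3.07178431] 74.70921072110396 [-0.20290248  0.80152956 -0.7649818   2.09746496  1.36669792  0.72669956
 -0.46017086] [-0.16074146  0.09040442  0.26304179]
[ 0.1  0.   0.   1.2 -1.6  2.6]
```

Request:
send_rows(
  increments=[
    [0, 0, 0, 1, -1.6, 2, 75],
    [0, 0, 0, 1, -1.6, 2, 75],
    [0, 0, 0, 1, -1.6, 2, 40],
    [0, 0, 0, 1, -1.6, 2, 40],
    [0, 0, 0, 1, -1.6, 2, 40],
    [0, 0, 0, 1, -1.6, 2, 40],
    [0, 0, 0, 1, -1.6, 2, 40],
  ],
)

```text
clock: 19.5
eef_pos: [542.4, 307.2, 36.8]
tcp_rot: [3.141, 0.262, 3.074]
ft_force: [-0.5, -0.3, -0.3]
gripper_width: 47.4
gripper_force: 30.0
```

Run:
```python
from h import *
s=sense(); T=pose(s); print(s['clock'],s['eef_pos'],s['tcp_rot'],s['gripper_width'],s['gripper_force'],s['ft_force'])
c=np.array([541,307.1,47.4]); print('sink centre in tool',fw(np.linalg.inv(T)@np.r_[c,1]))
print('lift',cmd(T,[530,300,240],176,-5))
print('over',cmd(T,[544,-270,240],176,15))
```

```text
19.5 [542.42845952 307.16642064  36.82326234] [3.1412157  0.26168523 3.07359794] 47.41503351303613 29.998644813895226 [-0.46579944 -0.27844794 -0.28641151]
sink centre in tool [ -1.4  -0.2 -10.6   1. ]
lift [ 0.000e+00  1.000e+01  1.000e-01 -4.110e+01 -7.900e+00 -1.993e+02]
over [ 0.000e+00  3.000e+01  1.000e-01 -9.200e+01 -5.757e+02 -1.859e+02]
```

Request:
send_rows(
  increments=[
    [0, 0, 0, -3, 0, -15, 40],
    [0, 0, 0, -10, 0, -50, 40],
    [0, 3, 0, -20, -3, -100, 40],
    [0, 7, 0, -30, -5, -150, 40],
    [0, 10, 0, -41, -8, -199, 40],
    [0, 13, 0, -48, -55, -197, 40],
    [0, 16, 0, -55, -110, -195, 40],
    [0, 19, 0, -62, -165, -193, 40],
    [0, 22, 0, -69, -220, -191, 40],
    [0, 25, 0, -76, -275, -190, 40],
    [0, 28, 0, -82, -325, -188, 40],
    [0, 30, 0, -86, -370, -186, 40],
  ],
)

```text
clock: 21.0
eef_pos: [552.1, -67.0, 238.1]
tcp_rot: [3.141, -0.264, 3.072]
ft_force: [-0.3, 1.0, -1.4]
gripper_width: 47.6
gripper_force: 30.0
```

Run:
```python
from h import *
s=sense(); T=pose(s); print(s['clock'],s['eef_pos'],s['tcp_rot'],s['gripper_width'],s['gripper_force'],s['q'])
Rt=(R.from_euler('z',176,degrees=True)*R.from_euler('x',180,degrees=True)*R.from_euler('y',15,degrees=True)).as_matrix()
off=Rt@np.array([-1.4,-.2,-10.6]); print(off)
for z in (170,): print('over',cmd(T,np.array([544,-270,z])-off,176,15))
```

```text
21.0 [552.13611722 -67.00148506 238.13172658] [ 3.14123043 -0.26377091  3.07214539] 47.578491424939635 29.999328330159187 [ 0.68545634  0.72731011 -1.11079202  1.74334796  0.53826917  1.34225864
  0.91023718]
[ 4.07184963 -0.48521984  9.8764671 ]
over [ 0.000e+00 -1.000e-01  0.000e+00 -2.210e+01 -2.029e+02  7.470e+01]
```

Request:
send_rows(
  increments=[
    [0, 0, 0, -2, -50, 0, 40],
    [0, 0, 0, -5, -100, 0, 40],
    [0, 0, 0, -8, -150, 10, 40],
    [0, 0, 0, -12, -190, 30, 40],
    [0, 0, 0, -18, -203, 60, 40],
    [0, 0, 0, -22, -203, 75, 40],
    [0, 0, 0, -22, -203, 75, 40],
    [0, 0, 0, -22, -203, 75, 40],
  ],
)

```text
clock: 22.0
eef_pos: [541.1, -265.8, 161.5]
tcp_rot: [3.141, -0.26, 3.076]
ft_force: [-0.1, -0.5, -0.6]
gripper_width: 48.1
gripper_force: 30.0
```

Run:
```python
from h import *
from scipy.optimize import least_squares
s=sense(); T=pose(s); print(s['clock'],s['eef_pos'],s['tcp_rot'],s['gripper_width'],s['gripper_force'],s['q'])
d=snap('wrist'); np.savez('w6.npz',**d); cv2.imwrite('pics/w6.png',d['frame']); W=cloud(d)
P=W[box(W,440,640,-360,-180,20,85)&(d['frame'].max(-1)>40)]
f=least_squares(lambda p:np.linalg.norm(P-p,axis=1)-60,[544,-270,12],loss='soft_l1'); print('dome',fw(f.x),len(P),np.median(abs(f.fun)))
e=snap('scene'); cv2.imwrite('pics/s6.png',e['frame'])
L=(W-T[:3,3])@T[:3,:3]
m=(abs(L[...,0])<45)&(abs(L[...,1])<24)&(L[...,2]<8)&(L[...,2]>-45); Q=L[m]; print(len(Q),fw(Q.min(0)),fw(Q.max(0)))
v,u=np.nonzero(m); print(v.min(),v.max(),u.min(),u.max())
```

```text
22.0 [ 541.09262034 -265.82840714  161.54853401] [ 3.14097037 -0.26043136  3.075575  ] 48.06036546617122 29.998503774404526 [ 0.91903429  0.84302496 -1.04262817  1.71678812  0.69913881  1.31816808
  1.15186196]
dome [ 543.2 -269.2   10.7] 3768 0.23069023308709902
11795 [-32.4 -24.  -45. ] [33.2 24.   7.9]
216 328 230 342
```

View pics/w6.png

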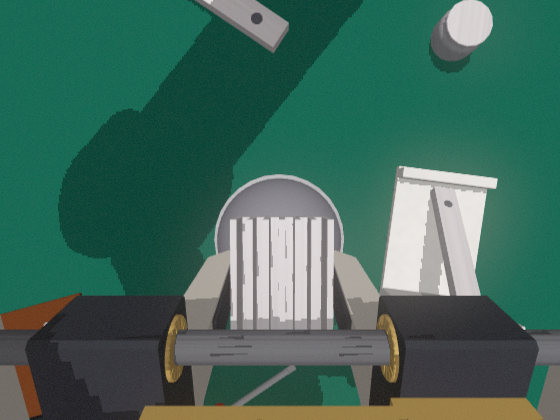

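The view shows the sink held between the fingers at (282,270), over the dome at (279,235). The bar is still leaning at (455,240). I'll fit the fin-top plane to get the sink's pose relative to the dome.

Run:
```python
from h import *
d=dict(np.load('w6.npz')); W=cloud(d); T=pose(sense())
L=(W-T[:3,3])@T[:3,:3]; v,u=np.mgrid[0:420,0:560]
m=(abs(L[...,1])<26)&(u>226)&(u<338)&(v>212)&(v<322)&(d['frame'].min(-1)>120)&(W[...,2]>150); P=W[m]
c=np.median(P,0); keep=np.ones(len(P),bool)
for _ in range(6):
    c=P[keep].mean(0); n=np.linalg.svd(P[keep]-c,full_matrices=False)[2][2]; n*=np.sign(n[2]); h=(P-c)@n; keep=abs(h-np.percentile(h,70))<2
Q=P[keep]; print(len(P),len(Q),'normal',n.round(3),'tilt',np.degrees(np.arccos(n[2])))
r0=rect(Q); print(r0,fw(c))
ctr=np.r_[r0[0],0]; ctr[2]=c[2]-((ctr-c)[:2]@n[:2])/n[2]; ctr=ctr-16*n
print('sink centre',fw(ctr),'in tool',fw((ctr-T[:3,3])@T[:3,:3]))
```

```text
9241 4661 normal [0.    0.002 1.   ] tilt 0.13861562217767504
(array([ 537.6, -265.9]), array([51.1, 48.1]), 86.2) [ 536.9 -266.   186. ]
sink centre [ 537.6 -265.9  170. ] in tool [ 5.5  0.1 -7.2]
```

Run:
```python
from h import *
T=pose(sense()); p=T[:3,3]
for dz in (50,79,81): print(cmd(T,p+[-1.1,-3.3,-dz],176.1,15))
```

```text
[ -0.    0.1   0.1 -12.   -3.4  48.5]
[ -0.    0.1   0.1 -19.5  -3.4  76.6]
[ -0.    0.1   0.1 -20.   -3.4  78.5]
```

Request:
send_rows(
  increments=[
    [0, 0, 0, -8, -3.4, 30, 40],
    [0, 0, 0, -14, -3.4, 56, 40],
    [0, 0, 0, -18, -3.4, 70, 40],
    [0, 0, 0, -19.5, -3.4, 76.5, 40],
    [0, 0, 0, -19.5, -3.4, 76.5, 40],
    [0, 0, 0, -19.5, -3.4, 76.5, 40],
  ],
)

```text
clock: 22.85
eef_pos: [539.5, -270.4, 82.2]
tcp_rot: [3.141, -0.261, 3.074]
ft_force: [-0.0, 0.4, -1.0]
gripper_width: 47.9
gripper_force: 30.0
```

Run:
```python
from h import *
s=sense(); T=pose(s); print(s['clock'],s['eef_pos'],s['tcp_rot'],s['ft_force'],s['gripper_width'])
for z in (81.5,79.5,78): print(cmd(T,[540,-269.1,z],176.1,15))
```

```text
22.85 [ 539.50594852 -270.38511877   82.21714696] [ 3.14142577 -0.26080803  3.07361941] [-0.02391856  0.42464481 -1.01321521] 47.92279580904049
[ 0.   0.1  0.  -0.6  1.3  0.6]
[ 0.   0.1  0.  -1.1  1.3  2.5]
[ 0.   0.1  0.  -1.5  1.3  4. ]
```

Request:
send_rows(
  increments=[
    [0, 0, 0, -0.6, 1, 1, 40],
    [0, 0, 0, -1.1, 1, 2.5, 40],
    [0, 0, 0, -1.1, 1, 2.5, 40],
  ],
)

```text
clock: 23.22
eef_pos: [539.5, -269.5, 78.8]
tcp_rot: [3.141, -0.262, 3.074]
ft_force: [-0.3, -0.7, -0.4]
gripper_width: 47.9
gripper_force: 30.0
```

Request:
send_rows(
  increments=[
    [0, 0, 0, -0.3, 0, 1, 40],
    [0, 0, 0, -0.3, 0, 1, 40],
  ],
)

```text
clock: 23.48
eef_pos: [539.6, -269.5, 78.1]
tcp_rot: [3.142, -0.262, 3.074]
ft_force: [-1.1, -0.0, 3.7]
gripper_width: 47.6
gripper_force: 30.0
```

Request:
send_rows(
  increments=[
    [0, 0, 0, 0, 0, -0.3, 49],
    [0, 0, 0, 0, 0, -0.3, 51],
    [0, 0, 0, 0, 0, -0.3, 54],
    [0, 0, 0, 0, 0, -0.3, 60],
    [0, 0, 0, 0, 0, -0.3, 70],
    [0, 0, 0, 0, 0, -0.3, 70],
    [0, 0, 0, 0, 0, -10, 70],
    [0, 0, 0, 0, 0, -30, 70],
    [0, 0, 0, 0, 0, -70, 70],
    [0, 0, 0, 0, 0, -120, 70],
    [0, 0, 0, 0, 0, -150, 70],
    [0, 0, 0, 0, 0, -150, 70],
  ],
)

```text
clock: 24.98
eef_pos: [580.2, -271.6, 226.4]
tcp_rot: [-3.141, -0.257, 3.074]
ft_force: [0.7, -0.0, -1.1]
gripper_width: 70.4
gripper_force: 0.0
```

```bash
cat > chk.py <<'E'
from h import *
s=sense(); T=pose(s); print(s['clock'],s['eef_pos'],s['ft_force'])
d=snap('wrist'); np.savez('w7.npz',**d); cv2.imwrite('pics/w7.png',d['frame']); W=cloud(d)
P=W[box(W,490,600,-320,-220,88,120)&(d['frame'].min(-1)>90)]; keep=np.ones(len(P),bool)
for _ in range(6):
    c=P[keep].mean(0); n=np.linalg.svd(P[keep]-c,full_matrices=False)[2][2]; n*=np.sign(n[2]); h=(P-c)@n; keep=abs(h-np.percentile(h,70))<2
Q=P[keep]; r0=rect(Q); t=np.r_[r0[0],0]; t[2]=c[2]-((t-c)[:2]@n[:2])/n[2]
print(len(P),len(Q),'tilt deg',np.degrees(np.arccos(n[2])),r0,'centre',fw(t-16*n))
b=np.radians(-11.2); ux=np.array([np.cos(b),np.sin(b),0]); uy=np.array([-ux[1],ux[0],0]); foot=np.array([499.6,-104.5,8]); SF=np.stack([ux,uy,[0,0,1]],1)
for n_ in ('wrist','top'):
    e=d if n_=='wrist' else snap('top'); S=(cloud(e)-foot)@SF; g=e['frame'].min(-1)>70
    m=g&(abs(S[...,1])<20)&(S[...,0]>-9)&(S[...,0]<190)&(abs(S[...,2]-67-(S[...,0]-84)*np.tan(np.radians(36)))<10)&(S[...,2]>16); P=S[m]
    if len(P)>20: print(n_,len(P),fw(P.min(0)),fw(P.max(0)),'ang',np.degrees(np.arctan(np.polyfit(P[:,0],P[:,2],1)[0])))
    cv2.imwrite(f'pics/end_{n_}.png',e['frame'])
E
python3 chk.py
```

```text
24.975 [ 580.21838436 -271.55199703  226.43026906] [ 6.87688229e-01 -1.08978473e-03 -1.11268631e+00]
1896 1661 tilt deg 1.4617689074487898 (array([ 543.7, -271.2]), array([47., 64.]), 86.2) centre [ 543.5 -270.8   86.7]
wrist 3105 [ 15.  -12.5  16. ] [142.3   8.8 110.5] ang 36.954618922184885
top 470 [  3.6 -18.   16.1] [168.7  18.7 132.4] ang 36.77265809231765
```

View pics/w7.png

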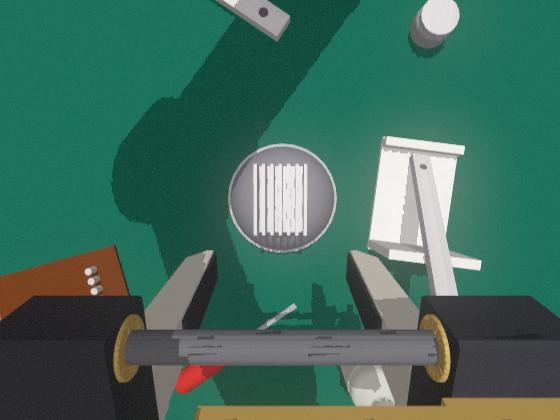

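The sink is on the dome at (281,199), about 1 mm off the top and tilted 1.5°. The bar is leaning at about 37°, with its lower end's middle about 6 mm from the stop. I'll hold briefly so everything settles, then hand in.

Request:
send_rows(
  increments=[
    [0, 0, 0, 0, 0, -20, 70],
    [0, 0, 0, 0, 0, -20, 70],
    [0, 0, 0, 0, 0, -20, 70],
    [0, 0, 0, 0, 0, -20, 70],
    [0, 0, 0, 0, 0, -20, 70],
    [0, 0, 0, 0, 0, -20, 70],
    [0, 0, 0, 0, 0, -20, 70],
    [0, 0, 0, 0, 0, -20, 70],
  ],
)

```text
clock: 26.08
eef_pos: [583.4, -272.5, 241.9]
tcp_rot: [3.141, -0.262, 3.074]
ft_force: [0.9, 1.1, 0.2]
gripper_width: 70.3
gripper_force: 0.0
```

```bash
python3 chk.py && python3 -c "
from rig import r; print(r.close_job())"
```

```text
26.075 [ 583.42726802 -272.5413467   241.94341198] [0.88329055 1.12541318 0.20099373]
1720 1552 tilt deg 1.3802647880489947 (array([ 543.4, -270.9]), array([47.5, 63.4]), 86.0) centre [ 543.2 -270.5   86.7]
wrist 2992 [ 15.1 -12.4  16.3] [148.1   8.9 115.3] ang 36.946013431606616
top 459 [ 12.5 -18.2  16.3] [168.5   9.5 131.2] ang 36.900323689866276
the job is handed in; nothing more can be done
None
```

I handed the job in at about 26 s: the heat sink sits about 1 mm off the dome's top at about 1.4° tilt, the bar leans at about 37° with its foot about 6 mm from the stop, and both are released; the hand-in returned no verdict.

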